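Switch the analyser's bottle selector to the tall bottle

ROBOT

A 6-joint arm with a two-finger parallel gripper is mounted at the origin on a cart in front of the work surface, level with it; the furniture and walls round the work are solid. World frame = base frame: x ahead of the robot, y to its left, z up, the work surface at z = 0. Lengths are in m, angles in rad, forces in N, time in s.
With the tool pointing down it reaches from about 0.325 to 0.775 m from the base axis. Payload 5.5 kg.
Tool frame: the origin (TCP) lies midway between the tips of the shut fingers; the grasp point (between the pads) lies 19 mm behind it; z points along the fingers, y is the line along which they close (so a half turn about z gives the same grasp; the last joint's range is limited). The gripper opens to 88 mm and grips with 3 to 60 N. Pads are 20 mm wide; open, the fingers measure 115 mm over their backs; the gripper's body (75 mm by 178 mm) begins 61 mm behind the grasp point.
Start: joints at [-1.374, 0.091, 1.231, -0, 1.82, -0.057], TCP at [0.151, -0.581, 0.223] pointing down, gripper open.
Joint ranges: [-2.87, 2.87], [-0.86, 2.18], [0.17, 2.46], [-1.51, 4.65], [0.06, 2.69], [-2.65, 2.65]. Speed limits (rad/s): [2.57, 2.57, 3.01, 3.14, 3.14, 3.14].

INTERFACE

Orientations are given as a unit quaternion [x, y, z, w].
In Python, from workcell import env gives the robot as it stands.
- The arm moves only by the tool jog_arm, never from a script. Its argument "moves" is a list that holds one entry, the list of rows, each a list of 6 numbers: the shift along the tool's x, y, z in cm, then the turn, a rotation vector about the tool's x, y, z in rad. A call has 1 to 8 rows; each row is the pose to reach, as a shift and turn from the pose commanded when the call began, along the tool's axes at that moment; what a row does not reach only later rows make up. A row lasts 1/12 s, in which the tool goes at most 41.7 mm and 7.16 degrees, less where a joint would pass 70% of its speed; a pose out of reach is approached as far as the arm can. A call with a gripper value outside its range is refused whole. "grip" is the opening, from 0 (shut) to 1 (fully open), set as the call begins (left out, the last holds). The fingers move at their own pace and stop on an object; "squeeze" is the grip in N (left out, the last holds). Time passes only in rows, so rows that repeat a pose let the fingers close. It gives the time, the measured TCP pose, the force, the opening and the grip force at its end, in the units of the state.
- env.get_obs(): the state, without advancing time (a new reading comes with each control period).
- env.camera(name): name is "scene" or "top"; returns a dict with "img" (400x640x3 uint8, red, green, blue), "depth" (400x640 float32, m along the optical axis (not along the pixel's ray), 0 where there is no reading), "K" (3x3 intrinsics, pixels), "k1" (the pictures are not rectified: a ray, as slopes to the right and down, at radius r is drawn at 1 + k1 r^2 times it, then the intrinsics apply), "R" (3x3) and "t" (3): a world point X has camera coordinates R X + t. Camera axes: x right, y down, z forward; pixel columns grow to the right and rows downward; lengths in m; the calibration is good to about 2 mm. A picture is of the moment at which its call begins.
- env.close_job(): hands the job in; it is judged then, once.
The state is a dict: "clock": time; "joints": joint angles; "qvel": joint speeds; "joint_efforts": joint torques, N m; "ee_pos": TCP position; "eef_rot": TCP orientation; "contact_force": force on the tool from outside, world axes, zero at the start; "moment": the same for the moment, N m; "finger_gap": opening from 0.0 (shut) to 1.0 (fully open); "grip_force": force on a finger pad.
Only numpy, scipy, OpenCV 4.12 (cv2) and the standard library are available. Lean on these libraries where they do the work, as an engineer would, in place of code of your own. Each camera call takes 0.05 s, during which the arm holds its last target. There are 200 camera calls.

TASK

Switch the bottle selector over to the taller of the two bottles standing in its wells: pinch the two sprung release tabs on the sides of the knob so that it unlocks, turn the knob until its pointer points at that bottle, and let go so that both tabs spring back out and the knob is locked there. Leave both bottles standing in their wells.

Things in the scene. Friction and masses are not known exactly. Their poses are not given: they have to be found in the camera images.
- selector_grip (a point): Black knob with a flat aluminium tab on each side; point on its vertical axis, at gripping height, 84 mm above the worktop. Turns with the knob: x along the pointer, y to the left tab, z up. Tabs' outer faces: y = +-26 mm (52 mm over both), 24 mm wide in x, from 14 mm above to 24 mm below. Knob top 15 mm above; 26 mm below is the top of a fixed collar (radius 40 mm): keep fingertips above it.
- selector_unit: Bottle selector, fixed: aluminium plate 180 x 300 x 8 mm; origin on the worktop under the knob's axis, x to the far side, y left, z up. Round grey housing (radius 46 mm) carries the knob. Two round wells 12 mm deep stand 145 mm from the axis, 50 degrees left and right of x, piped to the housing. Nothing else stands within 85 mm of the axis; a small jar and dropper bottle (under 80 mm high) stand on the plate.
- selector (a joint): Knob angle, rad, positive counterclockwise from above. 0 = parked, pointer midway between the wells (the start); +0.873 (50 degrees) at the left well, -0.873 at the right. In these 3 places pins under the tabs snap into notches and lock it, with about 2 degrees of play; let go within 4 degrees of one and it centres itself. Stops at +-0.96. Turns easily with both tabs in, not at all otherwise.
- tab_left (a joint): Left release tab (+y side of the knob), metres pressed in towards the axis: 0 = sprung out, 0.007 = fully in at its stop. The knob is free when both are in more than 0.005. Its spring takes 4 N at first, 7.5 N fully in, so a grip of 20 N or more across both tabs presses them home (38 mm over both).
- tab_right (a joint): Right release tab (-y side of the knob); same values as the left.
- tall_mid (a point): Tall white bottle, 50 mm in diameter, 135 mm high, standing loose in the left or the right well (it varies); point at its centre, half-way up.
- short_mid (a point): Short white bottle, 40 mm in diameter, 85 mm high, standing loose in the other well; point at its centre, half-way up. A third bottle, off the plate, is a bystander.
Things that resemble listed ones, but are neither listed nor needed, are in the scene too. What is shaped like the part that bears short_mid but green is not meant. Leave any red look-alike of the part that bears tall_mid alone.

How it is judged:
By the outcome, as a careful person would: the job done as asked, in the order asked, and still so for the second after the job is handed in, with the robot touching nothing.
It also fails if it takes over 38 s, if anything falls off the work surface, if the arm or the gripper's body presses on something with over 40 N, if the wrist force passes 120 N, or if a joint passes its speed limit or range.

## Working session

There is one attempt and no reset: what is moved stays moved. The work goes in short steps, Python scripts to look and compute and a tool call to move; the robot and the scene stay as the last step left them, time stands still between calls to the robot, and variables do not carry over. Pictures are saved under pics/ and viewed, at most 10 in all, crops included, and the job is handed in when it is done.

Besides the shell and the picture viewer there is one more tool, called after "Emit:" as name([rows], argument=value, ...), one row to a line, values as JSON. jog_arm: Moves the arm, as the interface text tells. Its arguments: {"type":"object","properties":{"moves":{"type":"array"},"grip":{"type":"number"},"squeeze":{"type":"number"}},"required":["moves"]}

```bash
mkdir -p pics; cat > h.py <<'E'
import numpy as np, cv2
from workcell import env
def cam(n):
    c=env.camera(n); return c
def world(c,u,v,d=None):
    K=c["K"]; D=np.array([c["k1"],0,0,0,0.])
    p=cv2.undistortPoints(np.array([[[u,v]]],float).reshape(-1,1,2),K,D)[0,0]
    if d is None: d=float(c["depth"][int(v),int(u)])
    return c["R"].T@(np.array([p[0]*d,p[1]*d,d])-c["t"])
def cloud(c):
    h,w=c["depth"].shape; u,v=np.meshgrid(np.arange(w),np.arange(h))
    p=cv2.undistortPoints(np.stack([u,v],-1).reshape(-1,1,2).astype(float),c["K"],np.array([c["k1"],0,0,0,0.])).reshape(h,w,2)
    d=c["depth"][...,None]
    P=np.concatenate([p*d,d],-1)
    W=(P-c["t"])@c["R"]; W[c["depth"]==0]=np.nan
    return W
E
python3 - <<'E'
from h import *
import pickle
for n in("scene","top"):
    c=cam(n); pickle.dump(c,open(n+".pkl","wb")); cv2.imwrite(f"pics/{n}0.png",c["img"][...,::-1]); print(n,c["t"],(-c["R"].T@c["t"]).round(3),c["k1"],c["K"][0])
print(env.get_obs())
E
```

```text
scene [0.3882141  0.45876395 0.47180381] [0.321 0.205 0.662] 0.04167430665025938 [434.12230649   0.         323.15959566]
top [-0.3243332   0.62554397  0.89034905] [ 0.536 -0.332  0.944] -0.06981785071327966 [385.03405545   0.         319.98417555]
{'clock': 0.1, 'joints': array([-1.37367875e+00,  9.17781325e-02,  1.23174696e+00, -4.31495671e-05,
        1.81977705e+00, -5.67180810e-02]), 'qvel': array([ 0.00101434, -0.00099749, -0.00288119,  0.00061014, -0.00106732,
       -0.00141531]), 'joint_efforts': array([ 2.96266553e-03, -4.47859919e+01, -4.07568383e+01,  7.00884475e-02,
        2.84555816e-02, -1.06563750e-04]), 'ee_pos': array([ 0.15059469, -0.58053   ,  0.22163364]), 'eef_rot': array([ 9.91957046e-01,  1.26572068e-01, -8.08160986e-05, -8.51172150e-04]), 'contact_force': array([ 0.46420492,  0.24574188, -0.51278795]), 'moment': array([-0.02766092, -0.01307572, -0.00118941]), 'grip_force': 0.0, 'finger_gap': 0.9983384036164692}
```

View pics/scene0.png

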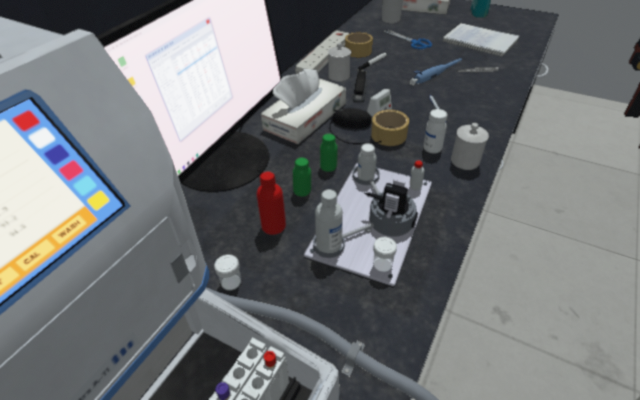

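View pics/top0.png

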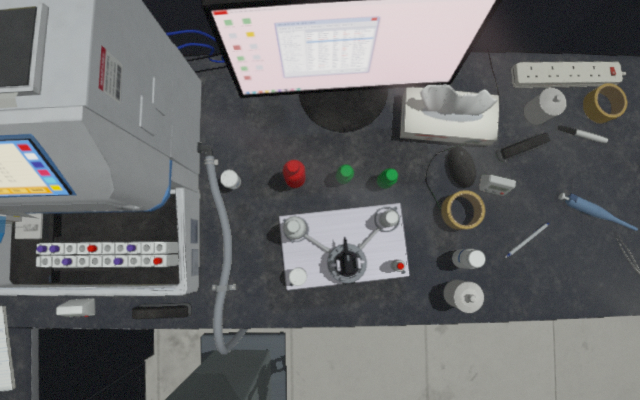

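The scene picture shows the plate with the knob at (394,200). The white bottles on the plate are at (329,222), which looks tall, and (367,163), which looks short. The third white bottle at (435,131) is off the plate. The look-alikes are red (271,205) and green (302,178), (328,152). In the top picture the knob is at (347,260), and the wells are at (294,227) and (387,218). I'll measure these and enlarge a crop.

```bash
python3 - <<'E'
from h import *
import pickle
from scipy.optimize import least_squares
C={n:pickle.load(open(n+".pkl","rb")) for n in("scene","top")}
T=cloud(C["top"]);S=cloud(C["scene"])
for W,n,pts in((T,"top",[(294,222),(387,213),(347,245),(347,262),(469,258),(290,275),(399,265),(330,225),(300,280)]),(S,"scene",[(329,200),(367,152),(394,190),(435,118)])):
    for u,v in pts: print(n,u,v,W[v,u].round(3))
# points by height near knob
k=T[262,347]
for n,W in(("top",T),("scene",S)):
    m=(np.hypot(W[...,0]-k[0],W[...,1]-k[1])<.075)
    for lo,hi in((.004,.014),(.05,.062),(.062,.092),(.092,.105),(.105,.13)):
        q=m&(W[...,2]>lo)&(W[...,2]<hi)
        if q.sum()>3: print(n,lo,hi,q.sum(),W[q].mean(0).round(4),W[q].min(0).round(3),W[q].max(0).round(3))
# plate rectangle from top
m=(abs(T[...,2]-.008)<.006)&(C["top"]["img"].min(-1)>120)&(np.hypot(T[...,0]-k[0],T[...,1]-k[1])<.25)
r=cv2.minAreaRect(T[m][:,:2].astype(np.float32)); print(r, cv2.boxPoints(r))
# white bottles on top: heights
for n,W in(("top",T),("scene",S)):
  for u,v in([(294,222),(387,213)] if n=="top" else [(329,200),(367,152)]):
    p=W[v,u]; q=(np.hypot(W[...,0]-p[0],W[...,1]-p[1])<.04)&(W[...,2]>.03); print(n,(u,v),W[q].mean(0).round(3),W[q][:,2].max().round(3))
a=C["top"]["img"][195:300,270:425]; b=C["scene"]["img"][130:285,300:455]
a=cv2.resize(a,(395*155//155,268)); b=cv2.resize(b,(395,395))
o=np.zeros((395,790,3),np.uint8); o[:268,:395]=a;o[:,395:]=b
cv2.imwrite("pics/crop.png",o[...,::-1])
E
```

```text
top 294 222 [ 0.587 -0.281  0.14 ]
top 387 213 [ 0.606 -0.485  0.091]
top 347 245 [ 0.537 -0.397  0.049]
top 347 262 [ 0.5   -0.393  0.096]
top 469 258 [ 0.503 -0.662  0.099]
top 290 275 [ 0.472 -0.265  0.065]
top 399 265 [ 0.49  -0.511  0.077]
top 330 225 [ 0.587 -0.36   0.006]
top 300 280 [ 0.46  -0.287  0.062]
scene 329 200 [ 0.572 -0.271  0.14 ]
scene 367 152 [ 0.591 -0.482  0.092]
scene 394 190 [ 0.495 -0.39   0.099]
scene 435 118 [ 0.501 -0.664  0.097]
top 0.004 0.014 1365 [ 0.513  -0.3877  0.0074] [ 0.442 -0.467  0.004] [ 0.574 -0.319  0.014]
top 0.05 0.062 576 [ 0.4953 -0.3934  0.0549] [ 0.454 -0.438  0.05 ] [ 0.551 -0.349  0.062]
top 0.062 0.092 97 [ 0.5215 -0.3904  0.0701] [ 0.475 -0.415  0.062] [ 0.558 -0.367  0.092]
top 0.092 0.105 258 [ 0.4965 -0.3944  0.0975] [ 0.474 -0.421  0.092] [ 0.517 -0.368  0.101]
scene 0.004 0.014 1010 [ 0.5136 -0.3676  0.0086] [ 0.44  -0.454  0.004] [ 0.574 -0.318  0.014]
scene 0.05 0.062 610 [ 0.4885 -0.3817  0.0553] [ 0.451 -0.434  0.05 ] [ 0.556 -0.351  0.062]
scene 0.062 0.092 369 [ 0.4978 -0.3835  0.0762] [ 0.471 -0.422  0.062] [ 0.553 -0.368  0.092]
scene 0.092 0.105 319 [ 0.4931 -0.3938  0.0975] [ 0.471 -0.423  0.092] [ 0.515 -0.369  0.102]
((0.5357294082641602, -0.3923967480659485), (0.17986184358596802, 0.2991228401660919), 5.267558574676514) [[ 0.43244752 -0.25172323]
 [ 0.45990905 -0.5495828 ]
 [ 0.63901126 -0.53307027]
 [ 0.61154974 -0.23521072]]
top (294, 222) [ 0.577 -0.28   0.115] 0.146
top (387, 213) [ 0.597 -0.49   0.077] 0.095
scene (329, 200) [ 0.57  -0.267  0.092] 0.145
scene (367, 152) [ 0.592 -0.487  0.067] 0.095
```

View pics/crop.png

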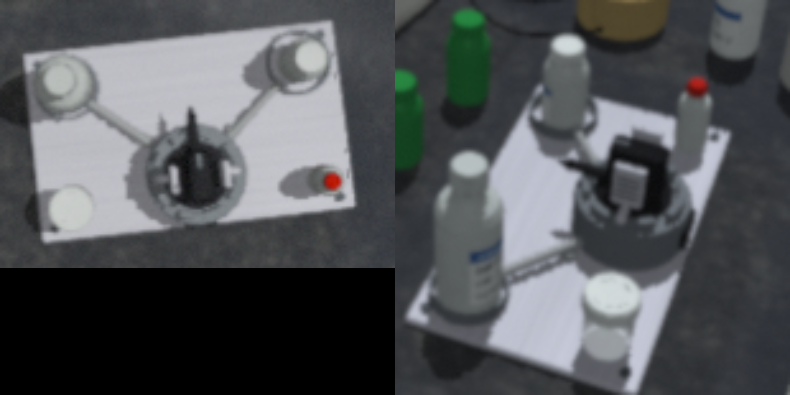

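The crop shows the tall white bottle in the left well (crop 470,240; top z about 0.14, beside the jar). The short white bottle is in the right well (crop 567,85; top z about 0.09). The bottles at (435,131) (off the plate), green and red are not meant. The target is therefore the left well, +50°. The plate yaw is 5.3° and the axis is near (0.496,-0.394).

Emit:
jog_arm([
  [[3.6,-0.9,0,0,0,0.02],[7.2,-1.8,0,0,0,0.04],[10.8,-2.7,0,0,0,0.06],[14.4,-3.6,0,0,0,0.08],[18.0,-4.5,0,0,0,0.1],[21.6,-5.4,0,0,0,0.12],[25.2,-6.3,0,0,0,0.14],[28.8,-7.1,0,0,0,0.162]],
], grip=1)

```text
clock: 0.77
ee_pos: [0.413, -0.4384, 0.2222]
eef_rot: [0.999, 0.045, -0.0, -0.0]
contact_force: [1.1, -0.2, 0.0]
finger_gap: 1.003
grip_force: 0.0
```

```bash
python3 - <<'E'
from h import *
import pickle
from scipy.optimize import least_squares
for n in("top","scene"):
    c=pickle.load(open(n+".pkl","rb"));W=cloud(c);W=W[np.isfinite(W[...,2])]
    def fit(c0,R,lo,hi,rlo,rhi):
        q=W[(W[:,2]>lo)&(W[:,2]<hi)]; r=np.hypot(*(q[:,:2]-c0).T); q=q[(r>rlo)&(r<rhi)]
        s=least_squares(lambda p:np.hypot(q[:,0]-p[0],q[:,1]-p[1])-R,c0,loss="soft_l1",f_scale=.002); return s.x.round(4),len(q),np.median(abs(s.fun)).round(4)
    print(n,"housing",fit([.496,-.394],.046,.015,.045,.035,.056))
    print(n,"tall",fit([.578,-.277],.025,.03,.09,.0,.035),"short",fit([.598,-.492],.02,.025,.06,0,.03))
    m=(W[:,2]>.093)&(W[:,2]<.105)&(np.hypot(W[:,0]-.496,W[:,1]+.394)<.06)
    print(cv2.minAreaRect(W[m][:,:2].astype(np.float32)))
E
```

```text
top housing (array([ 0.4971, -0.3946]), 57, np.float64(0.0027))
top tall (array([ 0.5794, -0.2761]), 22, np.float64(0.0001)) short (array([ 0.5988, -0.4953]), 32, np.float64(0.0002))
((0.4962126314640045, -0.3946315050125122), (0.04378485307097435, 0.051650237292051315), 6.351316452026367)
scene housing (array([ 0.4939, -0.3972]), 507, np.float64(0.0006))
scene tall (array([ 0.5768, -0.2793]), 593, np.float64(0.0005)) short (array([ 0.5963, -0.4979]), 209, np.float64(0.0006))
((0.4934680163860321, -0.39574307203292847), (0.05388323962688446, 0.0440061129629612), 89.19542694091797)
```

Emit:
jog_arm([
  [[3,-1.3,0,0,0,0],[6,-2.5,0,0,0,0],[8.0,-3.4,0,0,0,0],[8.7,-3.7,1.0,0,0,0],[8.7,-3.7,4.0,0,0,0],[8.7,-3.7,7.0,0,0,0],[8.7,-3.7,9.0,0,0,0],[8.7,-3.7,9.0,0,0,0]],
])

```text
clock: 1.43
ee_pos: [0.4919, -0.3935, 0.125]
eef_rot: [0.999, 0.046, -0.004, -0.004]
contact_force: [-0.8, 1.0, -0.9]
finger_gap: 1.003
grip_force: 0.0
```

```bash
python3 - <<'E'
from h import *
a=cam("top")["img"][200:310,270:425]; b=cam("scene")["img"][130:285,300:455]
o=np.zeros((395,790,3),np.uint8); o[:280,:395]=cv2.resize(a,(395,280));o[:,395:]=cv2.resize(b,(395,395))
cv2.imwrite("pics/crop2.png",o[...,::-1]); s=env.get_obs(); print(s["ee_pos"],s["eef_rot"],s["joints"],s["contact_force"])
E
```

```text
[ 0.49368473 -0.39500128  0.13146945] [ 9.98963571e-01  4.54966170e-02 -1.06660714e-03 -8.38630236e-04] [-7.28447116e-01  1.81001482e-01  1.29376099e+00 -2.92993713e-04
  1.66952811e+00  7.51295984e-01] [ 0.52075447 -0.48245195  0.26012478]
```

View pics/crop2.png

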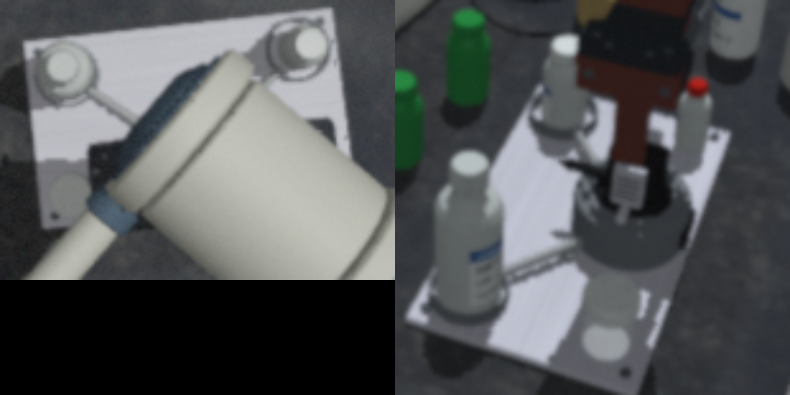

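The finger is lined up over the tab at crop (630,185), and both bottles are clear. I'll lower straight down.

Emit:
jog_arm([
  [[0,0,1.2,0,0,0],[0,0,2.5,0,0,0],[0,0,3.8,0,0,0],[0,0,5.0,0,0,0],[0,0,6.0,0,0,0],[0,0,6.5,0,0,0],[0,0,6.5,0,0,0],[0,0,6.5,0,0,0]],
])

```text
clock: 2.2
ee_pos: [0.4948, -0.3948, 0.0673]
eef_rot: [0.999, 0.046, -0.0, -0.0]
contact_force: [0.8, 0.3, 0.1]
finger_gap: 1.002
grip_force: 0.0
```

Emit:
jog_arm([
  [[0,0,0,0,0,0],[0,0,0,0,0,0],[0,0,0,0,0,0],[0,0,0,0,0,0]],
])

```text
clock: 2.53
ee_pos: [0.4951, -0.3951, 0.0683]
eef_rot: [0.999, 0.046, 0.0, 0.0]
contact_force: [-0.2, 1.0, 0.2]
finger_gap: 0.999
grip_force: 0.0
```

Emit:
jog_arm([
  [[0,0,0.2,0,0,0],[0,0,0.2,0,0,0],[0,0,0.2,0,0,0],[0,0,0.2,0,0,0],[0,0,0.2,0,0,0],[0,0,0.2,0,0,0],[0,0,0.2,0,0,0],[0,0,0.2,0,0,0]],
], grip=0, squeeze=30)

```text
clock: 3.2
ee_pos: [0.4948, -0.3952, 0.0658]
eef_rot: [0.999, 0.046, 0.0, 0.0]
contact_force: [0.1, -6.9, 1.6]
finger_gap: 0.431
grip_force: 11.9
```

Emit:
jog_arm([
  [[0,0,0,0,0,0],[0,0,0,0,0,0],[0,0,0,0,0,0],[0,0,0,0,0,0]],
])

```text
clock: 3.53
ee_pos: [0.4949, -0.3955, 0.066]
eef_rot: [0.999, 0.046, 0.0, 0.001]
contact_force: [0.2, -3.0, 0.4]
finger_gap: 0.421
grip_force: 30.0
```

The gap is 37 mm, so both tabs are home. I'll turn the knob counterclockwise.

Emit:
jog_arm([
  [[0,0,0,0,0,-0.04],[0,0,0,0,0,-0.11],[0,0,0,0,0,-0.18],[0,0,0,0,0,-0.25],[0,0,0,0,0,-0.32],[0,0,0,0,0,-0.39],[0,0,0,0,0,-0.46],[0,0,0,0,0,-0.53]],
])

```text
clock: 4.2
ee_pos: [0.4949, -0.3955, 0.066]
eef_rot: [0.952, 0.307, 0.0, 0.001]
contact_force: [-0.2, -3.0, -0.1]
finger_gap: 0.418
grip_force: 30.0
```

Emit:
jog_arm([
  [[0,0,0,0,0,-0.07],[0,0,0,0,0,-0.14],[0,0,0,0,0,-0.21],[0,0,0,0,0,-0.27],[0,0,0,0,0,-0.32],[0,0,0,0,0,-0.343],[0,0,0,0,0,-0.343],[0,0,0,0,0,-0.343]],
])

```text
clock: 4.87
ee_pos: [0.495, -0.3956, 0.066]
eef_rot: [0.886, 0.463, -0.0, 0.001]
contact_force: [1.1, -4.7, 1.3]
finger_gap: 0.425
grip_force: 30.0
```

Emit:
jog_arm([
  [[0,0,0,0,0,0],[0,0,0,0,0,0],[0,0,0,0,0,0],[0,0,0,0,0,0]],
])

```text
clock: 5.2
ee_pos: [0.495, -0.3956, 0.066]
eef_rot: [0.886, 0.463, -0.0, 0.001]
contact_force: [1.0, -5.3, 1.1]
finger_gap: 0.421
grip_force: 30.0
```

```bash
python3 - <<'E'
from h import *
b=cam("scene")["img"][130:285,300:455]
cv2.imwrite("pics/crop3.png",cv2.resize(b,(500,500))[...,::-1]); s=env.get_obs(); q=s["eef_rot"]; print(s["ee_pos"],np.degrees(2*np.arctan2(q[1],q[0])),s["moment"],s["contact_force"],s["grip_force"],s["finger_gap"])
E
```

```text
[ 0.49499865 -0.3955559   0.06595302] 55.18091992879294 [-0.90779299 -0.15127196  0.03058526] [ 0.51742626 -5.34603574  0.67862893] 30.00067949295044 0.4217316663901078
```

View pics/crop3.png

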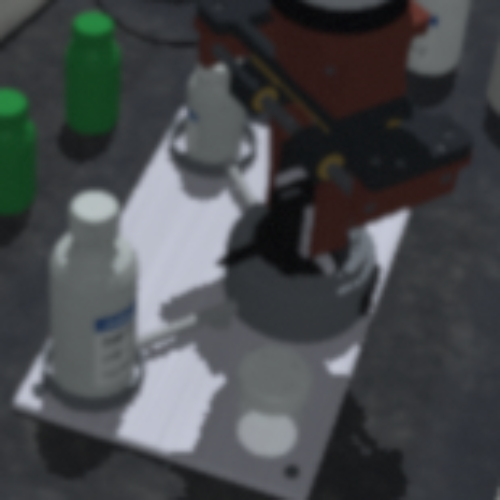

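The pointer at (235,255) now aims along the pipe to the tall bottle, and both bottles are standing. I'll release.

Emit:
jog_arm([
  [[0,0,0,0,0,0],[0,0,0,0,0,0],[0,0,0,0,0,0],[0,0,0,0,0,0],[0,0,0,0,0,0],[0,0,0,0,0,0],[0,0,0,0,0,0],[0,0,0,0,0,0]],
], grip=1)

```text
clock: 5.92
ee_pos: [0.4948, -0.3945, 0.0653]
eef_rot: [0.886, 0.464, 0.0, -0.0]
contact_force: [-0.4, -0.1, 0.4]
finger_gap: 0.982
grip_force: 0.0
```

Emit:
jog_arm([
  [[0,0,0,0,0,0],[0,0,0,0,0,0],[0,0,-1,0,0,0],[0,0,-3,0,0,0],[0,0,-6,0,0,0],[0,0,-9,0,0,0],[0,0,-12,0,0,0],[0,0,-15,0,0,0]],
])

```text
clock: 6.58
ee_pos: [0.4947, -0.3948, 0.2181]
eef_rot: [0.886, 0.464, 0.0, 0.0]
contact_force: [-0.5, -0.4, 0.7]
finger_gap: 1.001
grip_force: 0.0
```

Emit:
jog_arm([
  [[-2,-1,-2,0,0,0],[-5,-2.7,-3,0,0,0],[-8,-4.3,-3,0,0,0],[-11,-6,-3,0,0,0],[-14,-7.6,-3,0,0,0],[-16,-8.7,-3,0,0,0],[-17,-9.2,-3,0,0,0],[-17,-9.2,-3,0,0,0]],
])

```text
clock: 7.25
ee_pos: [0.3207, -0.4833, 0.2465]
eef_rot: [0.887, 0.463, -0.0, 0.001]
contact_force: [0.5, 0.2, -0.5]
finger_gap: 0.997
grip_force: 0.0
```

```bash
python3 - <<'E'
from h import *
c=cam("top");a=c["img"][200:300,270:425]; b=cam("scene")["img"][130:285,300:455]
W=cloud(c);W=W[np.isfinite(W[...,2])]; m=(W[:,2]>.093)&(W[:,2]<.105)&(np.hypot(W[:,0]-.495,W[:,1]+.395)<.06)
print(cv2.minAreaRect(W[m][:,:2].astype(np.float32)) if m.sum()>5 else m.sum())
o=np.zeros((395,790,3),np.uint8); o[:255,:395]=cv2.resize(a,(395,255));o[:,395:]=cv2.resize(b,(395,395))
cv2.imwrite("pics/crop4.png",o[...,::-1]); s=env.get_obs(); print(s["ee_pos"],s["clock"])
E
```

```text
((0.49598798155784607, -0.39442649483680725), (0.04364350438117981, 0.0515846386551857), 55.133277893066406)
[ 0.32297958 -0.48202805  0.24606455] 7.35
```

View pics/crop4.png

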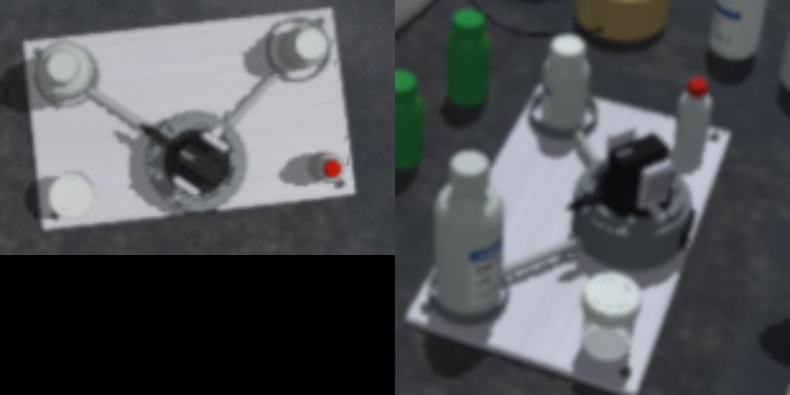

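The pointer lies along the pipe to the tall bottle at crop (65,70). The measured knob angle is 55.1° against 55.3° expected. The width over the tabs is 51.6 mm, as at the start, so both have sprung out. Both bottles are standing in their wells.

```bash
python3 -c "
from workcell import env
print(env.close_job())"
```

```text
the job is handed in; nothing more can be done
None
```

The selector now points at the tall bottle in the left well, with both tabs sprung back out and both bottles standing; the job was handed in about 7.4 s into the 38 s limit.

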